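Level the inspection plate and hold the level down for the reading

TASK

The inspection plate on the bench is out of level. Lay the spirit level lengthways on the middle of the plate and let go of it, turn the hand knob of the plate's levelling foot until the bubble stands centrally between its two lines, then press the level down on the plate from above at mid-length with about 10 N and finish while still pressing, the bubble still between the lines. Leave everything else on the bench where it is.

Things in the scene. Friction and masses are not known exactly. Their poses are not given: they have to be found in the camera images.
- level_center (a point): Centre (20 mm above its underside) of the loose spirit level, an aluminium block 180 mm long (own x), 50 mm wide (y), 40 mm high (z), about 0.42 kg, standing on the bench to the robot's right. It stands on two steel pads 34 mm long and 50 mm wide, one under each end, both ends alike.
- vial (a point): Top of the level at mid-length, 40 mm above its underside. Here a yellow-green vial 80 mm long, 12 mm thick lies along the level, flush in a channel between two flat shoulders, each 16 mm wide and 80 mm long, where it can be pressed; beyond the vial the top is flat over the full width. Two black lines cross the vial 13.5 mm either side of the middle.
- bubble (a joint): Place of the pale bubble (22 mm long) along the vial, in m: 0 midway between the black lines, positive towards the level's own +x end, stopped at +-0.026. It drifts to the higher end and needs about 1.5 s to come to rest. It is between the lines when within +-0.0025. It tells something only while the level stands on the plate.
- plate_top (a point): Middle of the flat top of the inspection plate, 62 mm above the bench: bright ground metal, about 2 kg, 280 mm long (own x) by 160 mm wide (y), z up. It stands on two plain feet under its -x end and a levelling foot at its +x end, and does not slide. It only tips about the plain feet (axis along y, 105 mm from the middle). At the start its +x end is up to half a degree too low.
- lug (a point): Top of the lug at the plate's +x end, on the screw's axis, 175 mm from the middle of the plate: 15 mm below the underside of the hand knob. Turning the knob clockwise (seen from above) lifts it by 1 mm per rad; the bubble of a level lying along the plate then moves 9.9 mm per rad towards this end. Anticlockwise lowers it. At the start it is too low by 0.5 to 2.6 rad of the knob.
- knob (a point): Centre of the levelling foot's hand knob, on the screw's upright axis, 91 mm above the bench, 175 mm from the middle of the plate along its +x: a black knurled round knob 36 mm across, 28 mm high (77 to 105 mm above the bench), white mark on top. It stays at this place and height as it turns. It turns with about 0.15 N m and stays as it is left, also under a press on the plate.
- flange: Steel flange ring, 196 mm across, 10 mm thick with a raised collar and 18 short studs, lying flat; not to be moved. Origin under its middle.
- nut_jar: Glass jar of small nuts, 66 mm across, 66 mm high; not to be moved. Origin under its middle.
- torque_wrench: Torque wrench, 330 mm long, black and green handle 34 mm thick, lying on the bench; not to be moved. Origin under its middle.
- socket_case: Open socket-set case, box 120 x 210 x 30 mm with its lid folded back beyond it; not to be moved. Origin under its middle.
- mug: White mug, 82 mm across, 90 mm high, with pens sticking up to 150 mm; not to be moved. Origin under its middle.
- spray_can: Spray can, 52 mm across, 190 mm high; not to be moved. Origin under its middle.
- spanner: Open-ended spanner, 160 mm long, lying flat; not to be moved. Origin under its middle.
- screwdriver: Screwdriver, 190 mm long, lying flat; not to be moved. Origin under its middle.

How it is judged:
By the outcome, as a careful person would: the job done as asked, in the order asked, and still so for the second after the job is handed in, while the arm keeps its last pose, push and grip.
It also fails if it takes over 72 s, if anything falls off the work surface, if the arm or the gripper's body presses on something with over 40 N, if the wrist force passes 120 N, or if a joint passes its speed limit or range.

ROBOT

A 6-joint arm with a two-finger parallel gripper is mounted at the origin on the work surface. World frame = base frame: x ahead of the robot, y to its left, z up, the work surface at z = 0. Lengths are in mm, angles in rad, forces in N, time in s.
With the tool pointing down it reaches from about 400 to 925 mm from the base axis. Payload 12.5 kg.
Tool frame: the origin (TCP) lies midway between the tips of the shut fingers; the grasp point (between the pads) lies 19 mm behind it; z points along the fingers, y is the line along which they close (so a half turn about z gives the same grasp; the last joint's range is limited). The gripper opens to 95 mm and grips with 3 to 60 N. Pads are 20 mm wide; open, the fingers measure 119 mm over their backs; the gripper's body (75 mm by 180 mm) begins 59 mm behind the grasp point.
Start: joints at [-1.245, 0.491, 1.559, -0, 1.092, -0.106], TCP at [261.591, -567.642, 214.661] pointing down, gripper open.
Joint ranges: [-3.1, 3.1], [-0.84, 2.19], [0.05, 2.79], [-1.13, 4.28], [0.06, 2.93], [-2.69, 2.69]. Speed limits (rad/s): [2.22, 2.22, 2.79, 3.14, 3.14, 3.14].

INTERFACE

Orientations are given as [roll, pitch, yaw] about the fixed x, y, z axes, in that order (R = Rz(yaw) Ry(pitch) Rx(roll)).
In Python, from cell import state, read_camera, job_done gives the robot as it stands.
- The arm moves only by the tool carry_out, never from a script. Its argument "moves" is a list of rows, each an object with "slide": the shift along the tool's x, y, z as a fraction of full scale, a list of three; "spin": the turn about the tool's z as a fraction of full scale. A call has 1 to 12 rows; each row shifts and turns the commanded pose from where the row before left it, along the tool's axes as they then stand; what a row does not reach is not made up. Full scale, the value 1, is 0.4 m for a shift and 30 degrees for a turn. A row lasts 1/12 s, in which the tool goes at most 41.7 mm and 7.16 degrees, less where a joint would pass 70% of its speed; a pose out of reach is approached as far as the arm can. A call with a number of a shift or a turn outside -1 to 1 is refused whole. A call with a gripper value outside its range is refused whole. "hand" is the closure, from 0 (fully open) to 1 (shut), set as the call begins (left out, the last holds). The fingers move at their own pace and stop on an object; the grip force is fixed at half the most. Time passes only in rows, so rows that do not move let the fingers close. It gives the time, the measured TCP pose, the force, the opening and the grip force at its end, in the units of the state.
- state(): the state, without advancing time (a new reading comes with each control period).
- read_camera(name): name is "side" or "top"; returns a dict with "color" (400x640x3 uint8, red, green, blue), "K" (3x3 intrinsics, pixels), "k1" (the pictures are not rectified: a ray, as slopes to the right and down, at radius r is drawn at 1 + k1 r^2 times it, then the intrinsics apply), "R" (3x3) and "t" (3): a world point X has camera coordinates R X + t. Camera axes: x right, y down, z forward; pixel columns grow to the right and rows downward; lengths in mm; the calibration is good to about 2 mm. A picture is of the moment at which its call begins. There is no depth.
- job_done(): hands the job in; it is judged then, once.
The state is a dict: "t": time; "joints": joint angles; "qvel": joint speeds; "tau": joint torques, N m; "eef_pos": TCP position; "tcp_rot": TCP orientation; "ft_force": force on the tool from outside, world axes, zero at the start; "moment": the same for the moment, N m; "opening": opening from 0.0 (shut) to 1.0 (fully open); "grip_force": force on a finger pad.
Only numpy, scipy, OpenCV 4.12 (cv2) and the standard library are available. Lean on these libraries where they do the work, as an engineer would, in place of code of your own. Each camera call takes 0.05 s, during which the arm holds its last target. There are 200 camera calls.

## Working session

There is one attempt and no reset: what is moved stays moved. The work goes in short steps, Python scripts to look and compute and a tool call to move; the robot and the scene stay as the last step left them, time stands still between calls to the robot, and variables do not carry over. Pictures are saved under pics/ and viewed, at most 10 in all, crops included, and the job is handed in when it is done.

Besides the shell and the picture viewer there is one more tool, called after ">>>" as a command line: name --argument value ..., lists and objects as JSON in quotes. carry_out: Moves the arm, as the interface text tells. Shift numbers are shares of 0.4 m and turn numbers shares of 30 degrees, none past 1 either way. Its arguments: {"type":"object","properties":{"moves":{"type":"array"},"hand":{"type":"number"}},"required":["moves"]}

```bash
mkdir -p pics; ls
python3 - <<'E'
from cell import state, read_camera
import cv2, pickle
s=state(); print(s)
for n in ("side","top"):
    c=read_camera(n); pickle.dump(c,open(n+"0.pkl","wb"))
    cv2.imwrite(f"pics/{n}0.png",c["color"][:,:,::-1])
    print(n,c["K"].tolist(),c["k1"],c["R"].round(4).tolist(),c["t"].tolist())
E
```

```text
pics
{'t': 0.0, 'joints': array([-1.24461149e+00,  4.91559042e-01,  1.55945247e+00, -6.83401463e-06,
        1.09164936e+00, -1.05613760e-01]), 'qvel': array([ 4.44228649e-04, -6.15067815e-04, -1.04913948e-03,  4.30230704e-05,
       -1.60033466e-03, -2.16212877e-03]), 'tau': array([-1.27357169e-03, -6.12645435e+01, -2.58183968e+01,  6.92370976e-02,
        4.81628941e-02, -7.15169790e-05]), 'eef_pos': array([ 261.50217049, -567.40781144,  214.06101756]), 'tcp_rot': array([-3.14052975e+00, -1.06581124e-04,  4.31801692e-01]), 'ft_force': array([ 0.21426344, -0.2709751 , -0.02341372]), 'moment': array([-0.05449135,  0.00700143, -0.00912667]), 'grip_force': 0.0, 'opening': 1.0039385998854822}
side [[392.4290962561902, 0.0, 322.06562227052854], [0.0, 392.4290962561902, 199.87479074806765], [0.0, 0.0, 1.0]] -0.04932964815972876 [[-0.7158, -0.6982, -0.0104], [-0.3744, 0.3964, -0.8382], [0.5894, -0.5962, -0.5452]] [418.2132252741396, 290.18069228734475, 1046.2469928506034]
top [[508.5850940042378, 0.0, 315.43700508389685], [0.0, 508.5850940042378, 204.95185142997528], [0.0, 0.0, 1.0]] -0.0930249583556518 [[-0.0111, -0.9999, 0.0098], [-0.9977, 0.0104, -0.0669], [0.0668, -0.0105, -0.9977]] [42.62784048811433, 564.357760566297, 1679.7623377150796]
```

View pics/side0.png

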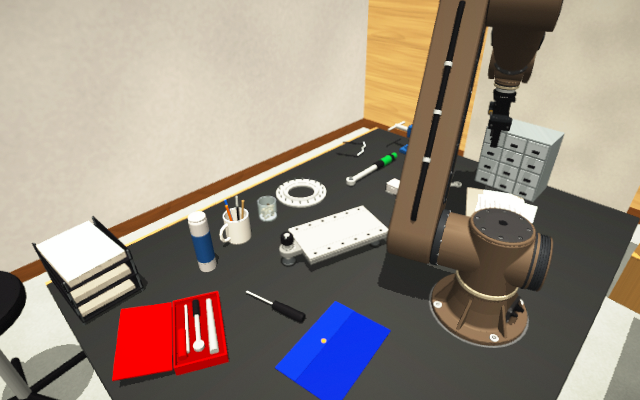

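View pics/top0.png

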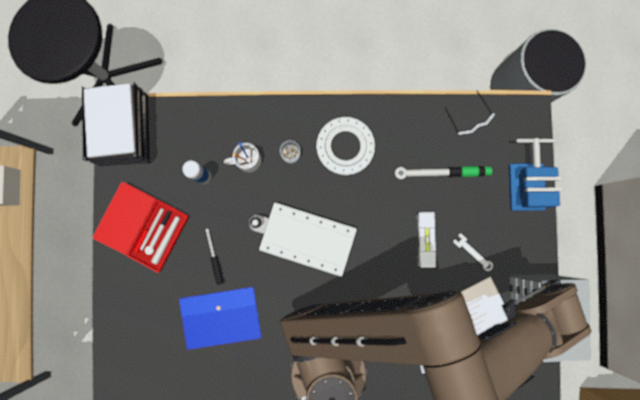

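The side view shows the plate at about (335,235) with the knob at (288,240). The level is mostly hidden behind the arm, at about (393,187). The top view shows the plate centred near (308,239), the knob and lug at (258,223), and the level upright in the image at (427,240).

```bash
cat > h.py <<'E'
import numpy as np, cv2, pickle
from cell import state, read_camera
def dist(c): return np.array([c["k1"],0,0,0,0.])
def ray(c,uv):
    n=cv2.undistortPoints(np.array(uv,float).reshape(-1,1,2),c["K"],dist(c)).reshape(-1,2)
    d=np.c_[n,np.ones(len(n))]@c["R"]; return -c["R"].T@c["t"],d
def onplane(c,uv,z):
    o,d=ray(c,uv); return o+d*((z-o[2])/d[:,2])[:,None]
def proj(c,X):
    return cv2.projectPoints(np.array(X,float).reshape(-1,1,3),cv2.Rodrigues(c["R"])[0],np.array(c["t"],float),c["K"],dist(c))[0].reshape(-1,2)
def tri(ca,ua,cb,ub):
    (oa,da),(ob,db)=ray(ca,ua),ray(cb,ub); out=[]
    for a,b in zip(da,db):
        A=np.c_[a,-b]; s=np.linalg.lstsq(A,ob-oa,rcond=None)[0]
        p,q=oa+a*s[0],ob+b*s[1]; out.append(np.r_[(p+q)/2,np.linalg.norm(p-q)])
    return np.array(out)
def blob(img,roi,thr,k=3):
    """largest bright low-saturation contour in roi x0,y0,x1,y1"""
    x0,y0,x1,y1=roi; m=np.zeros(img.shape[:2],np.uint8)
    m[y0:y1,x0:x1]=(img[y0:y1,x0:x1].min(2)>thr)*255
    m=cv2.morphologyEx(m,cv2.MORPH_CLOSE,np.ones((k,k)))
    cs=cv2.findContours(m,cv2.RETR_EXTERNAL,cv2.CHAIN_APPROX_NONE)[0]
    return max(cs,key=cv2.contourArea)
E
python3 - <<'E'
from h import *
T=pickle.load(open("top0.pkl","rb"));S=pickle.load(open("side0.pkl","rb"))
def quad(ct):
    for e in np.linspace(2,12,40):
        a=cv2.approxPolyDP(cv2.convexHull(ct),e,True)
        if len(a)<=4: return a.reshape(-1,2).astype(float)
ct=blob(T["color"],(262,195,362,282),140); print("top plate",cv2.contourArea(ct),cv2.minAreaRect(ct),quad(ct).tolist())
qt=quad(ct)
print(onplane(T,qt,62).round(1).tolist())
cs=blob(S["color"],(291,200,392,270),165); qs=quad(cs); print("side plate",cv2.contourArea(cs),qs.tolist(),onplane(S,qs,62).round(1).tolist())
cl=blob(T["color"],(412,205,445,272),120,5); r=cv2.minAreaRect(cl); print("level",r); print(onplane(T,cv2.boxPoints(r),40).round(1).tolist(),onplane(T,[r[0]],40))
a=cv2.resize(T["color"][190:290,235:365],None,fx=3,fy=3,interpolation=2)
b=cv2.resize(T["color"][190:290,400:500],None,fx=3,fy=3,interpolation=2)
d=cv2.resize(S["color"][170:270,270:410],None,fx=3,fy=3,interpolation=2)
o=np.zeros((600,800,3),np.uint8); o[:300,:390]=a;o[:300,400:700]=b;o[300:,:420]=d
cv2.imwrite("pics/crop1.png",o[:,:,::-1])
E
```

```text
top plate 4362.5 ((304.66998291015625, 238.2070770263672), (93.59073638916016, 50.84382629394531), 17.715791702270508) [[274.0, 203.0], [356.0, 229.0], [341.0, 275.0], [262.0, 251.0]]
[[569.7, 171.8, 62.0], [482.2, -93.9, 62.0], [334.1, -43.1, 62.0], [414.3, 211.6, 62.0]]
side plate 2801.0 [[387.0, 228.0], [291.0, 252.0], [292.0, 227.0], [359.0, 206.0]] [[344.1, -50.4, 62.0], [478.8, 238.0, 62.0], [567.5, 154.1, 62.0], [489.1, -85.7, 62.0]]
level ((426.5, 239.0), (17.0, 56.0), 0.0)
[[355.0, -298.8, 40.0], [539.7, -302.9, 40.0], [539.1, -359.9, 40.0], [354.0, -355.5, 40.0]] [[ 446.72392546 -329.13495333   40.        ]]
```

View pics/crop1.png

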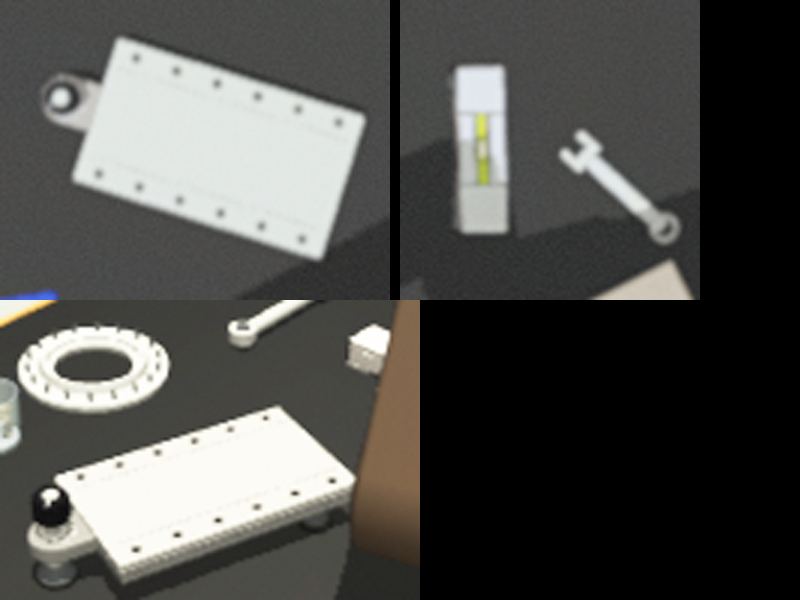

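The crop shows the plate corners clearly in both views: top (275,203), (357,229), (342,276), (259,250), and side (291,229), (364,206), (388,229), (311,260). The knob top is at about (255,222) in the top view and (286,233) in the side view. The level's vial is at (427,239.5) in the top view, and only its far end shows in the side view.

```bash
cat >> h.py <<'E'
def vialmask(img,roi):
    x0,y0,x1,y1=roi; h=cv2.cvtColor(img,cv2.COLOR_RGB2HSV); m=np.zeros(img.shape[:2],np.uint8)
    s=h[y0:y1,x0:x1]; m[y0:y1,x0:x1]=((s[...,0]>24)&(s[...,0]<50)&(s[...,1]>90)&(s[...,2]>80))*255
    return m
E
python3 - <<'E'
from h import *
T=pickle.load(open("top0.pkl","rb"));S=pickle.load(open("side0.pkl","rb"))
v=vialmask(T["color"],(412,205,445,272)); p=np.argwhere(v)[:,::-1].astype(np.float32)
r=cv2.minAreaRect(p); print("vial",r,len(p)); W=onplane(T,p,40); print("vial mean",W.mean(0))
d=np.linalg.svd(W-W.mean(0))[2][0]; print("vial yaw",np.degrees(np.arctan2(d[1],d[0])))
# level end rows at the vial column, half-height crossing
g=T["color"].min(2).astype(float)
for cc in (421,424,430,432): 
    col=g[205:272,cc]; b=np.where(col>100)[0]; print(cc,205+b.min(),205+b.max(), onplane(T,[[cc,204.5+b.min()],[cc,205.5+b.max()]],40)[:,0].round(1))
for rr in (215,222,255,263): print(rr,g[rr,415:440].astype(int).tolist())
# plate edges: mask, remove lug with opening
m=np.zeros(g.shape,np.uint8); m[195:285,250:365]=(g[195:285,250:365]>140)*255
m=cv2.morphologyEx(cv2.morphologyEx(m,cv2.MORPH_CLOSE,np.ones((5,5))),cv2.MORPH_OPEN,np.ones((19,19)))
c=max(cv2.findContours(m,0,1)[0],key=cv2.contourArea); r=cv2.minAreaRect(c); print("plate",r)
b=cv2.boxPoints(r); B=onplane(T,b,62); print(B.round(1).tolist(),"c",B.mean(0))
L=[np.linalg.norm(B[i]-B[(i+1)%4]) for i in range(4)]; print(L)
i=int(np.argmax(L)); e=B[i]-B[(i+1)%4]; e=e*np.sign(e[1]); a=np.arctan2(e[1],e[0]); print("plate yaw",np.degrees(a))
C=B.mean(0); print("knob pred",C+175*np.array([np.cos(a),np.sin(a),0]))
top=[[275,203],[356.7,229],[342,276.3],[259.3,250]]; side=[[290.7,229],[364,205.7],[388,229],[310.7,259]]
print("tri plate",tri(T,top,S,side).round(1).tolist())
print("tri knob top",tri(T,[[254.7,222.0]],S,[[286.3,231.5]]).round(1).tolist())
print("level end tri",tri(T,[[418.3,211.8],[435,211.8]],S,[[386,285.3],[394.7,278]]).round(1).tolist())
ux,uy,Cl=None,None,np.r_[W.mean(0)[:2],0]
print(proj(S,[Cl+[90,25,40],Cl+[90,-25,40],Cl+[90,25,0]]).round(1).tolist(), "knob proj", proj(T,[[*(C+175*np.array([np.cos(a),np.sin(a),0]))[:2],105]]),proj(S,[[*(C+175*np.array([np.cos(a),np.sin(a),0]))[:2],105]]))
E
```

```text
vial ((427.0, 239.0), (22.0, 2.0), 90.0) 44
vial mean [ 442.97274265 -330.27205755   40.        ]
vial yaw -179.96813574556722
421 211 267 [541.3 353.2]
424 211 267 [541.2 353. ]
430 211 267 [540.9 352.7]
432 211 267 [540.9 352.6]
215 [75, 89, 99, 144, 196, 223, 229, 227, 227, 227, 227, 227, 227, 227, 227, 227, 229, 225, 209, 167, 105, 71, 72, 72, 75]
222 [80, 81, 103, 152, 198, 222, 226, 227, 226, 225, 227, 226, 226, 226, 225, 226, 226, 227, 220, 185, 120, 72, 70, 73, 76]
255 [48, 47, 62, 86, 127, 169, 189, 193, 190, 191, 191, 189, 190, 190, 189, 189, 189, 189, 190, 181, 143, 92, 70, 70, 72]
263 [48, 50, 66, 92, 110, 147, 175, 189, 193, 191, 189, 189, 191, 189, 189, 188, 188, 189, 188, 180, 139, 80, 57, 64, 74]
plate ((305.11029052734375, 238.35433959960938), (92.61064910888672, 50.83551788330078), 17.700428009033203)
[[422.7, 239.9, 62.0], [579.4, 188.9, 62.0], [484.7, -97.0, 62.0], [328.8, -44.6, 62.0]] c [453.89845551  71.79148839  62.        ]
[np.float64(164.83033724980854), np.float64(301.24994701090134), np.float64(164.50448368481915), np.float64(299.6344540787333)]
plate yaw 71.674622069641
knob pred [508.92072223 237.91659235  62.        ]
tri plate [[566.9, 165.7, 61.0, 8.1], [480.2, -97.9, 61.4, 5.2], [332.6, -44.2, 67.5, 5.8], [416.7, 219.6, 61.0, 2.6]]
tri knob top [[506.2, 228.4, 118.0, 1.0]]
level end tri [[573.0, -449.8, -644.7, 2.2], [573.4, -529.2, -649.9, 4.8]]
[[386.3, 183.4], [393.9, 178.7], [385.5, 192.2]] knob proj [[252.25889546 221.40649348]] [[283.34116739 236.07759035]]
```

The triangulated plate corners give a middle near (449.5, 61.5), a yaw of 71.8° and a height of about 61–62 mm. That puts the knob at about (505, 228). The level is at about (446, -330) with yaw about 0°, and its end corners in the side view agree with a 40 mm height. I'll move above the level now.

>>> carry_out --moves '[{"slide":[0,0,0],"spin":0.206},{"slide":[0,0,0],"spin":0.206},{"slide":[0,0,0],"spin":0.206},{"slide":[0,0,0],"spin":0.206},{"slide":[0.0577,-0.0742,0],"spin":0},{"slide":[0.0577,-0.0742,0],"spin":0},{"slide":[0.0577,-0.0742,0],"spin":0},{"slide":[0.0577,-0.0742,0],"spin":0},{"slide":[0.0577,-0.0742,0],"spin":0},{"slide":[0.0577,-0.0742,0],"spin":0},{"slide":[0.0577,-0.0742,0],"spin":0},{"slide":[0.0577,-0.0742,0],"spin":0}]' --hand 0

```text
t: 1.1
eef_pos: [446.9, -328.5, 214.5]
tcp_rot: [-3.141, 0.0, 0.0]
ft_force: [0.6, -2.0, -0.1]
opening: 1.0
grip_force: 0.0
```

>>> carry_out --moves '[{"slide":[0,0.003,0.09],"spin":0},{"slide":[0,0,0.09],"spin":0},{"slide":[0,0,0.09],"spin":0},{"slide":[0,0,0.09],"spin":0},{"slide":[0,0,0.08],"spin":0},{"slide":[0,0,0.05],"spin":0},{"slide":[0,0,0.025],"spin":0},{"slide":[0,0,0],"spin":0},{"slide":[0,0,0],"spin":0}]'

```text
t: 1.85
eef_pos: [446.3, -331.5, 9.0]
tcp_rot: [3.142, 0.0, 0.0]
ft_force: [-0.0, 0.0, 0.4]
opening: 1.001
grip_force: 0.0
```

>>> carry_out --moves '[{"slide":[0,0,0],"spin":0},{"slide":[0,0,0],"spin":0},{"slide":[0,0,0],"spin":0},{"slide":[0,0,0],"spin":0},{"slide":[0,0,0],"spin":0},{"slide":[0,0,0],"spin":0},{"slide":[0,0,0],"spin":0},{"slide":[0,0,0],"spin":0}]' --hand 1

```text
t: 2.52
eef_pos: [446.2, -331.4, 8.7]
tcp_rot: [3.141, -0.0, 0.0]
ft_force: [0.1, 0.7, 1.8]
opening: 0.521
grip_force: 30.0
```

>>> carry_out --moves '[{"slide":[0,0,-0.05],"spin":0},{"slide":[0,0,-0.1],"spin":0},{"slide":[0,0,-0.1],"spin":0},{"slide":[0,-0.05,-0.05],"spin":0},{"slide":[0,-0.1,0],"spin":0},{"slide":[0,-0.1,0],"spin":0},{"slide":[0,-0.1,0],"spin":0},{"slide":[0,-0.1,0],"spin":0},{"slide":[0,-0.1,0],"spin":0},{"slide":[0,-0.1,0],"spin":0},{"slide":[0,-0.1,0],"spin":0},{"slide":[0,-0.1,0],"spin":0}]'

```text
t: 3.52
eef_pos: [445.3, 10.5, 128.4]
tcp_rot: [-3.142, 0.001, -0.0]
ft_force: [1.0, -0.1, -3.8]
opening: 0.527
grip_force: 30.0
```

>>> carry_out --moves '[{"slide":[0.008,-0.1,0],"spin":0},{"slide":[0,-0.033,0],"spin":-0.1},{"slide":[0,0,0],"spin":-0.21},{"slide":[0,0,0],"spin":-0.21},{"slide":[0,0,0],"spin":-0.21},{"slide":[0,0,0],"spin":-0.21},{"slide":[0,0,0],"spin":-0.21},{"slide":[0,0,0],"spin":-0.21},{"slide":[0,0,0],"spin":-0.21},{"slide":[0,0,0],"spin":-0.21},{"slide":[0,0,0],"spin":-0.21},{"slide":[0,0,0],"spin":-0.21}]'

```text
t: 4.52
eef_pos: [448.8, 61.9, 128.3]
tcp_rot: [-3.141, 0.0, 1.158]
ft_force: [-0.8, -0.9, -2.9]
opening: 0.523
grip_force: 30.0
```

>>> carry_out --moves '[{"slide":[0,0,0],"spin":-0.193},{"slide":[0,0,0],"spin":0},{"slide":[0,0,0],"spin":0},{"slide":[0,0,0],"spin":0}]'

```text
t: 4.85
eef_pos: [449.0, 61.9, 128.4]
tcp_rot: [-3.141, 0.0, 1.25]
ft_force: [-0.4, -0.2, -3.5]
opening: 0.522
grip_force: 30.0
```

Run:
```python
from h import *
s=state(); print(s["t"],s["eef_pos"],s["tcp_rot"],s["opening"],s["ft_force"])
o=np.zeros((600,800,3),np.uint8)
for n,(x0,y0,x1,y1),at in (("side",(270,150,410,270),(0,0)),("top",(230,180,370,280),(0,300))):
    c=read_camera(n); pickle.dump(c,open(n+"1.pkl","wb"))
    a=cv2.resize(c["color"][y0:y1,x0:x1],None,fx=3 if n=="top" else 2.5,fy=3 if n=="top" else 2.5,interpolation=2); o[at[1]:at[1]+a.shape[0],at[0]:at[0]+a.shape[1]]=a
cv2.imwrite("pics/p1.png",o[:,:450,::-1])
```

```text
4.85 [449.03442228  61.85624444 128.44817294] [-3.14114372e+00  2.24614524e-04  1.24993963e+00] 0.5218746449385592 [-0.41081785 -0.22503611 -3.45024558]
```

View pics/p1.png

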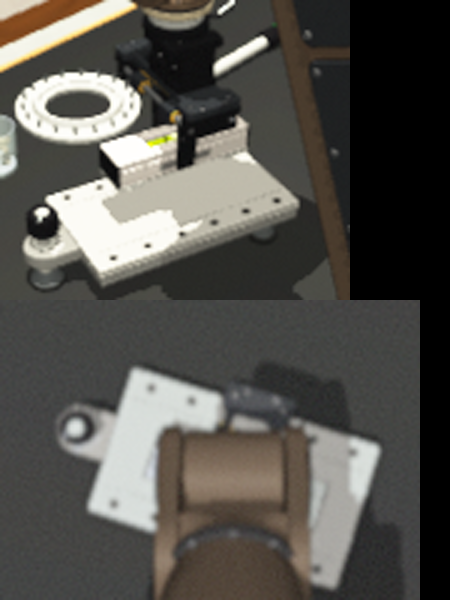

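The side crop shows the level held in the fingers above the plate, parallel to its long sides. The knob is clear, at about crop (42,222). I'll lower it.

>>> carry_out --moves '[{"slide":[0,0,0.05],"spin":0},{"slide":[0,0,0.05],"spin":0},{"slide":[0,0,0.025],"spin":0},{"slide":[0,0,0.01],"spin":0},{"slide":[0,0,0.005],"spin":0},{"slide":[0,0,0],"spin":0},{"slide":[0,0,0],"spin":0}]'

```text
t: 5.53
eef_pos: [449.5, 61.9, 73.1]
tcp_rot: [3.141, -0.0, 1.253]
ft_force: [0.3, -0.2, -4.0]
opening: 0.524
grip_force: 30.0
```

>>> carry_out --moves '[{"slide":[0,0,0.002],"spin":0},{"slide":[0,0,0.002],"spin":0},{"slide":[0,0,0.0015],"spin":0},{"slide":[0,0,0],"spin":0},{"slide":[0,0,0],"spin":0}]'

```text
t: 5.95
eef_pos: [449.4, 61.8, 70.6]
tcp_rot: [3.141, -0.0, 1.253]
ft_force: [-0.6, 0.5, -3.2]
opening: 0.521
grip_force: 30.0
```

>>> carry_out --moves '[{"slide":[0,0,0.0015],"spin":0},{"slide":[0,0,0.001],"spin":0},{"slide":[0,0,0],"spin":0},{"slide":[0,0,0],"spin":0}]'

```text
t: 6.28
eef_pos: [449.4, 61.9, 70.3]
tcp_rot: [3.141, -0.0, 1.254]
ft_force: [-2.9, -0.0, 13.8]
opening: 0.528
grip_force: 30.0
```

>>> carry_out --moves '[{"slide":[0,0,-0.001],"spin":0}]'

```text
t: 6.37
eef_pos: [449.4, 61.9, 70.4]
tcp_rot: [3.141, -0.0, 1.254]
ft_force: [-0.3, -0.1, -0.9]
opening: 0.524
grip_force: 30.0
```

>>> carry_out --moves '[{"slide":[0,0,0],"spin":0},{"slide":[0,0,0],"spin":0},{"slide":[0,0,0],"spin":0},{"slide":[0,0,0],"spin":0},{"slide":[0,0,0],"spin":0},{"slide":[0,0,0],"spin":0}]' --hand 0

```text
t: 6.87
eef_pos: [449.2, 61.8, 69.8]
tcp_rot: [-3.142, 0.0, 1.253]
ft_force: [0.3, 0.1, -0.3]
opening: 0.891
grip_force: 0.0
```

>>> carry_out --moves '[{"slide":[0,0,-0.03],"spin":0},{"slide":[0,0,-0.07],"spin":0},{"slide":[0,0,-0.1],"spin":0},{"slide":[0,0,-0.1],"spin":0},{"slide":[0.0875,0,0],"spin":-0.2},{"slide":[0,0,0],"spin":0.2},{"slide":[0.0875,0,0],"spin":0},{"slide":[0.0875,0,0],"spin":0},{"slide":[0.0875,0,0],"spin":0},{"slide":[0.0875,0,0],"spin":0},{"slide":[0,0,0],"spin":0}]'

```text
t: 7.78
eef_pos: [505.1, 232.5, 189.6]
tcp_rot: [3.141, -0.001, 1.256]
ft_force: [0.0, -0.0, -0.6]
opening: 0.999
grip_force: 0.0
```

>>> carry_out --moves '[{"slide":[0,0,0],"spin":0},{"slide":[0,0,0],"spin":0},{"slide":[0,0,0],"spin":0},{"slide":[0,0,0],"spin":0},{"slide":[0,0,0],"spin":0},{"slide":[0,0,0],"spin":0}]'

```text
t: 8.28
eef_pos: [503.9, 227.5, 190.0]
tcp_rot: [3.141, -0.0, 1.252]
ft_force: [-0.1, -0.1, -0.0]
opening: 1.004
grip_force: 0.0
```

Run:
```python
from h import *
s=state(); print(s["t"],s["eef_pos"],s["tcp_rot"],s["joints"].round(2),s["ft_force"])
o=np.zeros((600,800,3),np.uint8)
for n,(x0,y0,x1,y1),at in (("side",(270,170,410,270),(0,0)),("top",(230,190,370,290),(0,300))):
    c=read_camera(n); pickle.dump(c,open(n+"2.pkl","wb"))
    a=cv2.resize(c["color"][y0:y1,x0:x1],None,fx=3,fy=3,interpolation=2); o[at[1]:at[1]+a.shape[0],at[0]:at[0]+a.shape[1]]=a
    p=proj(c,[[449.5,62,102]])[0]; print(n,p)
    x,y=np.rint(p).astype(int); z=cv2.resize(c["color"][y-18:y+18,x-22:x+22],None,fx=8,fy=8,interpolation=0); o[at[1]:at[1]+288,440:792]=z
cv2.imwrite("pics/p2.png",o[:,:,::-1])
```

```text
8.2833 [503.87827292 227.51463933 189.9893837 ] [ 3.14135199e+00 -4.31473030e-05  1.25239934e+00] [ 0.3   0.42  1.77 -0.    0.96  0.62] [-0.08767388 -0.10242133 -0.02620937]
side [338.83711992 219.49778708]
top [308.05443115 239.65048942]
```

View pics/p2.png

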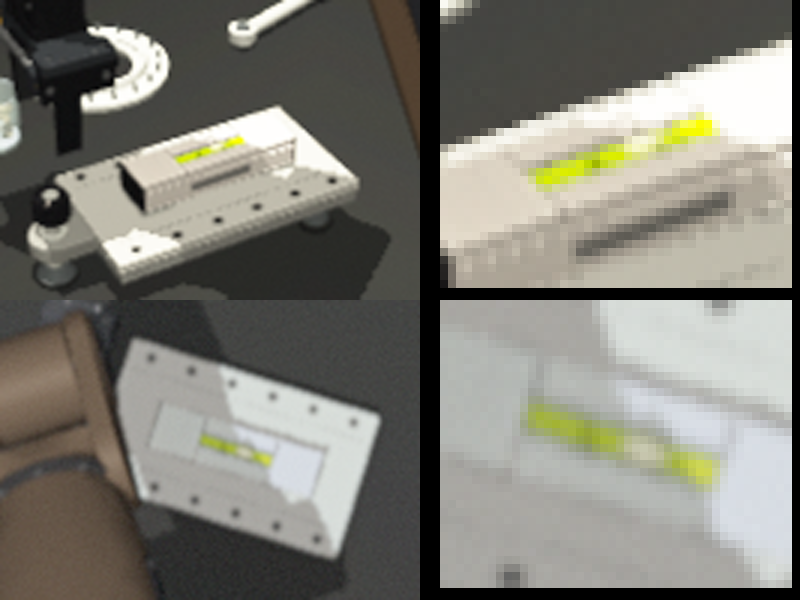

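The level stands along the plate at its middle. In the zoomed views the vial runs from (535,178) to (718,125) in the side view and from (528,415) to (718,470) in the top view. The bubble is off to the right, away from the knob, at about (640,147) and (643,450). I'll measure it by profile.

```bash
cat >> h.py <<'E'
def bubble(n,C=(449.5,62.,102.),yaw=71.8,shots=4):
    """bubble offset along plate +x (mm), from saturation profile along the vial"""
    a=np.radians(yaw); ex=np.array([np.cos(a),np.sin(a),0]); ey=np.array([-ex[1],ex[0],0]); C=np.array(C)
    s=np.arange(-60,60.5,.5); w=np.arange(-12,12.5,1.)
    cs=[read_camera(n) for _ in range(shots)]; c=cs[0]
    img=np.mean([k["color"] for k in cs],0).astype(np.float32)
    P=proj(c,(C+s[:,None,None]*ex+w[None,:,None]*ey).reshape(-1,3)).astype(np.float32).reshape(len(s),len(w),2)
    q=cv2.remap(img,P[...,0],P[...,1],cv2.INTER_LINEAR)
    y=q[...,:2].min(2)-q[...,2]                    # yellow-green minus blue
    row=np.clip(y,0,None).sum(0); w0=(w*row**2).sum()/(row**2).sum()
    k=np.abs(w-w0)<=3.5
    f=y[:,k].mean(1); sat=f/q[:,k].max(2).mean(1)  # saturation
    t=np.percentile(sat,85)
    v=np.where(sat>t/2)[0]; e0,e1=s[v.min()],s[v.max()]; m=(e0+e1)/2
    inn=(s>e0+9)&(s<e1-9); d=np.clip(t*0.8-sat,0,None)*inn
    return dict(n=n,ends=(e0,e1),w0=round(float(w0),1),off=round(float((s*d).sum()/d.sum()-m),2),prof=sat[::4].round(2).tolist())
E
python3 - <<'E'
from h import *
for n in ("top","side"): print(bubble(n))
E
```

```text
{'n': 'top', 'ends': (np.float64(-38.5), np.float64(38.0)), 'w0': -0.4, 'off': -9.65, 'prof': [-0.05000000074505806, -0.05000000074505806, -0.05000000074505806, -0.05000000074505806, -0.05000000074505806, -0.05000000074505806, -0.05000000074505806, -0.05000000074505806, -0.029999999329447746, 0.029999999329447746, 0.1599999964237213, 0.3400000035762787, 0.49000000953674316, 0.5299999713897705, 0.5299999713897705, 0.5199999809265137, 0.5199999809265137, 0.5099999904632568, 0.47999998927116394, 0.41999998688697815, 0.3400000035762787, 0.25, 0.18000000715255737, 0.15000000596046448, 0.12999999523162842, 0.12999999523162842, 0.12999999523162842, 0.14000000059604645, 0.18000000715255737, 0.23999999463558197, 0.33000001311302185, 0.41999998688697815, 0.5, 0.5199999809265137, 0.5199999809265137, 0.5199999809265137, 0.5099999904632568, 0.5199999809265137, 0.5199999809265137, 0.5199999809265137, 0.5199999809265137, 0.5, 0.5, 0.5099999904632568, 0.5099999904632568, 0.5, 0.5099999904632568, 0.5, 0.4099999964237213, 0.2800000011920929, 0.11999999731779099, 0.05000000074505806, 0.0099999997764825
[... 563 characters left out ...]
999999344348907, 0.2199999988079071, 0.27000001072883606, 0.38999998569488525, 0.5699999928474426, 0.75, 0.8199999928474426, 0.8199999928474426, 0.8100000023841858, 0.7699999809265137, 0.75, 0.7599999904632568, 0.7799999713897705, 0.7900000214576721, 0.800000011920929, 0.7900000214576721, 0.8100000023841858, 0.8199999928474426, 0.8100000023841858, 0.800000011920929, 0.800000011920929, 0.8100000023841858, 0.7599999904632568, 0.6100000143051147, 0.36000001430511475, 0.18000000715255737, 0.09000000357627869, 0.07000000029802322, 0.07000000029802322, 0.07000000029802322, 0.07000000029802322, 0.07000000029802322, 0.07000000029802322, 0.07000000029802322, 0.07000000029802322, 0.07000000029802322]}
```

The two views agree: the bubble is at about -9.4 mm, so the knob needs about 0.95 rad (54°) clockwise. I'll go down on the knob.

>>> carry_out --moves '[{"slide":[0.002,0.002,0.08],"spin":0},{"slide":[0,0,0.09],"spin":0},{"slide":[0,0,0.07],"spin":0},{"slide":[0,0,0.035],"spin":0},{"slide":[0,0,0.015],"spin":0},{"slide":[0,0,0],"spin":0},{"slide":[0,0,0],"spin":0}]'

```text
t: 9.37
eef_pos: [505.2, 228.8, 74.4]
tcp_rot: [3.141, -0.0, 1.253]
ft_force: [0.2, 0.0, 0.8]
opening: 1.0
grip_force: 0.0
```

>>> carry_out --moves '[{"slide":[0,0,0],"spin":0},{"slide":[0,0,0],"spin":0},{"slide":[0,0,0],"spin":0},{"slide":[0,0,0],"spin":0},{"slide":[0,0,0],"spin":0},{"slide":[0,0,0],"spin":0},{"slide":[0,0,0],"spin":0},{"slide":[0,0,0],"spin":0},{"slide":[0,0,0],"spin":0},{"slide":[0,0,0],"spin":0}]' --hand 1

```text
t: 10.2
eef_pos: [505.6, 228.4, 73.8]
tcp_rot: [3.14, -0.0, 1.253]
ft_force: [-0.5, -1.3, -0.8]
opening: 0.373
grip_force: 30.0
```

>>> carry_out --moves '[{"slide":[0,0,0],"spin":0.15},{"slide":[0,0,0],"spin":0.15},{"slide":[0,0,0],"spin":0.15},{"slide":[0,0,0],"spin":0.15},{"slide":[0,0,0],"spin":0.15},{"slide":[0,0,0],"spin":0.15},{"slide":[0,0,0],"spin":0.15},{"slide":[0,0,0],"spin":0.15},{"slide":[0,0,0],"spin":0.15},{"slide":[0,0,0],"spin":0.15},{"slide":[0,0,0],"spin":0.15},{"slide":[0,0,0],"spin":0.15}]'

```text
t: 11.2
eef_pos: [504.8, 229.1, 73.8]
tcp_rot: [-3.141, -0.0, 0.307]
ft_force: [-0.9, 4.1, 0.1]
opening: 0.376
grip_force: 30.0
```

>>> carry_out --moves '[{"slide":[0,0,0],"spin":0},{"slide":[0,0,0],"spin":0},{"slide":[0,0,0],"spin":0},{"slide":[0,0,0],"spin":0},{"slide":[0,0,0],"spin":0},{"slide":[0,0,0],"spin":0},{"slide":[0,0,0],"spin":0},{"slide":[0,0,0],"spin":0},{"slide":[0,0,0],"spin":0},{"slide":[0,0,0],"spin":0},{"slide":[0,0,0],"spin":0},{"slide":[0,0,0],"spin":0}]'

```text
t: 12.2
eef_pos: [504.8, 229.1, 73.8]
tcp_rot: [-3.141, -0.0, 0.314]
ft_force: [-1.7, 5.9, -0.4]
opening: 0.371
grip_force: 30.0
```

>>> carry_out --moves '[{"slide":[0,0,0],"spin":0},{"slide":[0,0,0],"spin":0},{"slide":[0,0,0],"spin":0},{"slide":[0,0,0],"spin":0},{"slide":[0,0,0],"spin":0},{"slide":[0,0,0],"spin":0},{"slide":[0,0,0],"spin":0},{"slide":[0,0,0],"spin":0},{"slide":[0,0,0],"spin":0},{"slide":[0,0,0],"spin":0},{"slide":[0,0,0],"spin":0},{"slide":[0,0,0],"spin":0}]'

```text
t: 13.2
eef_pos: [504.8, 229.1, 73.8]
tcp_rot: [-3.141, -0.0, 0.314]
ft_force: [-1.3, 6.1, 0.3]
opening: 0.378
grip_force: 30.0
```

Run:
```python
from h import *
for n in ("top","side"):
    b=bubble(n); b.pop("prof"); print(b)
```

```text
{'n': 'top', 'ends': (np.float64(-39.5), np.float64(37.5)), 'w0': -0.5, 'off': -0.28}
{'n': 'side', 'ends': (np.float64(-42.5), np.float64(37.5)), 'w0': 1.1, 'off': -0.1}
```

>>> carry_out --moves '[{"slide":[0,0,0],"spin":0},{"slide":[0,0,0],"spin":0},{"slide":[0,0,0],"spin":0},{"slide":[0,0,0],"spin":0},{"slide":[0,0,0],"spin":0},{"slide":[0,0,0],"spin":0},{"slide":[0,0,0],"spin":0},{"slide":[0,0,-0.05],"spin":0},{"slide":[0,0,-0.1],"spin":0},{"slide":[0,0,-0.1],"spin":0},{"slide":[0,0,-0.04],"spin":0}]' --hand 0

```text
t: 14.52
eef_pos: [506.0, 229.0, 194.4]
tcp_rot: [3.141, -0.005, 0.311]
ft_force: [0.6, 0.3, 0.7]
opening: 0.993
grip_force: 0.0
```

>>> carry_out --moves '[{"slide":[0,0,0],"spin":-0.15},{"slide":[0,0,0],"spin":-0.15},{"slide":[0,0,0],"spin":-0.15},{"slide":[0,0,0],"spin":-0.15},{"slide":[0,0,0],"spin":-0.15},{"slide":[0,0,0],"spin":-0.15},{"slide":[0,0,0],"spin":-0.15},{"slide":[0,0,0],"spin":-0.15},{"slide":[0,0,0],"spin":-0.15},{"slide":[0,0,0],"spin":-0.15},{"slide":[0,0,0],"spin":-0.15},{"slide":[0,0,0],"spin":-0.15}]' --hand 0.77

```text
t: 15.52
eef_pos: [504.8, 228.6, 189.8]
tcp_rot: [-3.142, 0.0, 1.257]
ft_force: [0.1, -0.1, -0.5]
opening: 0.248
grip_force: 0.0
```

>>> carry_out --moves '[{"slide":[0,0,0],"spin":0},{"slide":[0,0,0],"spin":0},{"slide":[0,0,0],"spin":0},{"slide":[0,0,0],"spin":0},{"slide":[0,0,0],"spin":0},{"slide":[0,0,0],"spin":0}]'

```text
t: 16.02
eef_pos: [504.8, 228.6, 189.8]
tcp_rot: [3.142, 0.0, 1.253]
ft_force: [-0.5, -0.1, -0.8]
opening: 0.235
grip_force: 0.0
```

Run:
```python
from h import *
for n in ("top","side"):
    b=bubble(n); b.pop("prof"); print(b)
c=read_camera("top"); m=vialmask(c["color"],(280,215,335,265)); p=np.argwhere(m)[:,::-1]; W=onplane(c,p.astype(float),102); print("vial mid",W.mean(0),len(p))
print(state()["eef_pos"],state()["ft_force"],state()["opening"])
z=cv2.resize(c["color"][190:290,230:370],None,fx=4,fy=4,interpolation=2); cv2.imwrite("pics/p3.png",z[:,:,::-1])
```

```text
{'n': 'top', 'ends': (np.float64(-39.0), np.float64(37.5)), 'w0': -0.4, 'off': -0.67}
{'n': 'side', 'ends': (np.float64(-42.0), np.float64(37.5)), 'w0': 1.1, 'off': -0.37}
vial mid [449.50417235  61.49418647 102.        ] 51
[504.83266213 228.62890231 189.7959955 ] [ 1.11296329 -0.0510666   1.10157517] 0.232268087218206
```

View pics/p3.png

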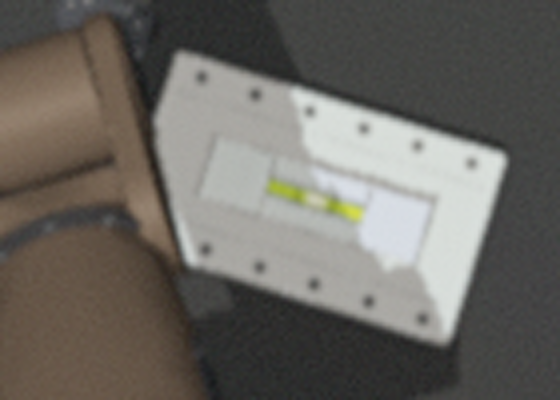

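The top crop shows the bubble centred between the lines at about (315,201), with the vial from (268,187) to (363,214). The measured offset is about -0.5 mm. Next I'll move over the vial and press with the fingers on the two shoulders.

>>> carry_out --moves '[{"slide":[-0.088,0,0],"spin":0},{"slide":[-0.088,0,0],"spin":0},{"slide":[-0.088,0,0],"spin":0},{"slide":[-0.088,0,0],"spin":0},{"slide":[-0.088,0,0],"spin":0},{"slide":[0,0,0.04],"spin":0},{"slide":[0,0,0.08],"spin":0},{"slide":[0,0,0.06],"spin":0},{"slide":[0,0,0.02],"spin":0},{"slide":[0,0,0.006],"spin":0},{"slide":[0,0,0],"spin":0},{"slide":[0,0,0],"spin":0}]'

```text
t: 17.47
eef_pos: [450.5, 61.6, 108.3]
tcp_rot: [3.14, -0.0, 1.254]
ft_force: [-1.4, 0.4, 0.3]
opening: 0.233
grip_force: 0.0
```

>>> carry_out --moves '[{"slide":[0,0,0.003],"spin":0},{"slide":[0,0,0.003],"spin":0},{"slide":[0,0,0],"spin":0},{"slide":[0,0,0],"spin":0}]'

```text
t: 17.8
eef_pos: [450.0, 61.5, 105.4]
tcp_rot: [3.141, -0.0, 1.253]
ft_force: [-0.6, -0.9, 0.9]
opening: 0.23
grip_force: 0.0
```

>>> carry_out --moves '[{"slide":[0,0,0.002],"spin":0},{"slide":[0,0,0.002],"spin":0},{"slide":[0,0,0.0015],"spin":0},{"slide":[0,0,0],"spin":0},{"slide":[0,0,0],"spin":0}]'

```text
t: 18.22
eef_pos: [449.9, 61.4, 102.7]
tcp_rot: [-3.141, 0.0, 1.253]
ft_force: [0.2, -0.7, -0.0]
opening: 0.229
grip_force: 0.0
```

>>> carry_out --moves '[{"slide":[0,0,0.001],"spin":0},{"slide":[0,0,0],"spin":0},{"slide":[0,0,0],"spin":0}]'

```text
t: 18.47
eef_pos: [449.9, 61.4, 102.4]
tcp_rot: [3.142, 0.0, 1.253]
ft_force: [0.5, 0.0, 0.3]
opening: 0.23
grip_force: 0.0
```

>>> carry_out --moves '[{"slide":[0,0,0.0008],"spin":0},{"slide":[0,0,0],"spin":0},{"slide":[0,0,0],"spin":0}]'

```text
t: 18.72
eef_pos: [449.9, 61.4, 102.3]
tcp_rot: [3.141, 0.0, 1.253]
ft_force: [-1.1, 0.4, 5.3]
opening: 0.228
grip_force: 2.3
```

>>> carry_out --moves '[{"slide":[0,0,0.0005],"spin":0},{"slide":[0,0,0],"spin":0},{"slide":[0,0,0],"spin":0}]'

```text
t: 18.97
eef_pos: [450.0, 61.4, 102.3]
tcp_rot: [3.141, -0.0, 1.253]
ft_force: [-1.9, 0.0, 8.7]
opening: 0.231
grip_force: 4.2
```

>>> carry_out --moves '[{"slide":[0,0,0.0002],"spin":0},{"slide":[0,0,0],"spin":0},{"slide":[0,0,0],"spin":0},{"slide":[0,0,0],"spin":0},{"slide":[0,0,0],"spin":0},{"slide":[0,0,0],"spin":0},{"slide":[0,0,0],"spin":0},{"slide":[0,0,0],"spin":0},{"slide":[0,0,0],"spin":0},{"slide":[0,0,0],"spin":0},{"slide":[0,0,0],"spin":0},{"slide":[0,0,0],"spin":0}]'

```text
t: 19.97
eef_pos: [450.0, 61.4, 102.2]
tcp_rot: [3.141, -0.0, 1.253]
ft_force: [-2.2, -0.4, 9.5]
opening: 0.232
grip_force: 4.8
```

Run:
```python
from h import *
f=[]
for i in range(8):
    c=read_camera("side"); f.append(state()["ft_force"])
print(np.mean(f,0),np.std(f,0),state()["t"])
z=cv2.resize(c["color"][170:270,270:410],None,fx=4,fy=4,interpolation=2); cv2.imwrite("pics/p4.png",z[:,:,::-1])
```

```text
[-2.32656053 -0.16826035  9.67114833] [0.32972024 0.28900915 0.45783261] 20.3667
```

View pics/p4.png

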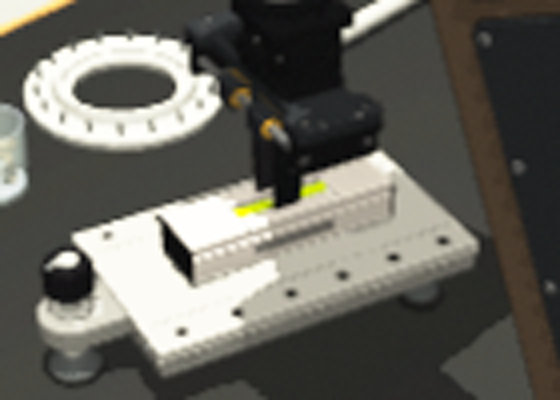

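The view shows both fingertips on the two shoulders at mid-length, at about crop (278,195). The level is unmoved on the plate, and the push is steady at 9.7 N. I'll hand it in.

```bash
python3 -c "
from cell import job_done
print(job_done())"
```

```text
the job is handed in; nothing more can be done
None
```

The job is handed in with the level lengthways on the middle of the plate and the arm still pressing it at mid-length with about 9.7 N; the bubble was about 0.5 mm off centre when last measured, just before the press, since the fingers hid it after that.

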